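# Shuttle a tin to the test station and hold the test dial on its third click

### The arm

A 6-joint arm with a two-finger parallel gripper is mounted at the origin on a cart in front of the work surface, level with it; the furniture and walls round the work are solid. World frame = base frame: x ahead of the robot, y to its left, z up, the work surface at z = 0. Lengths are in m, angles in rad, forces in N, time in s.
With the tool pointing down it reaches from about 0.25 to 0.8 m from the base axis. Payload 8.5 kg.
Tool frame: the origin (TCP) lies between the finger pads; the fingertips stand ctrl.tip_extent ahead of it and the grasp point (between the pads) is the TCP (ctrl.tip_extent is the distance from the TCP to the fingertips, in m); z points along the fingers, y is the direction in which the jaws open and shut (so a half turn about z gives the same grasp; the last joint's range is limited). The gripper opens to 85 mm and grips with 20 to 120 N. Pads are 22 mm wide; open, the fingers measure 114 mm over their backs; the gripper's body (76 mm by 85 mm) begins 54 mm behind the grasp point. The pads swing forward as they close: fully open they stand 13 mm farther back than shut.
Start: joints at [-1.169, 0.238, -0.013, 1.319, 0, 1.571], TCP at [0.205, -0.483, 0.25] pointing down, gripper open.
Joint ranges: [-2.66, 2.66], [-1.03, 1.9], [-1.14, 1.46], [-1.82, 2.27], [-1.45, 1.34], [-3.14, 3.14]. Speed limits (rad/s): [2.22, 2.22, 2.79, 3.14, 3.14, 3.14].

### API

Orientations are given as a unit quaternion [x, y, z, w].
In Python, from rig import status, imaging, close_job, ctrl gives the robot as it stands.
- The arm moves only by the tool drive_tool, never from a script. Its argument "increments" is a list of rows, each a list of 7 numbers: the shift along the tool's x, y, z normalised to -1 to 1, where 1 is 0.3 m, then the turn, a rotation vector about the tool's x, y, z normalised to -1 to 1, where 1 is 0.5 rad, then the opening, from 0 (shut) to 1 (fully open). A call has exactly 10 rows; each row shifts and turns the pose as measured when the row begins, along the tool's axes as they then stand; what a row does not reach is not made up. A row lasts 1/12 s, in which the tool goes at most 41.7 mm and 7.16 degrees, less where a joint would pass 70% of its speed; a pose out of reach is approached as far as the arm can. A call with a number of a shift or a turn outside -1 to 1 is refused whole. A call with a gripper value outside its range is refused whole. The fingers move at their own pace and stop on an object; the grip force is fixed at half the most. Time passes only in rows, so rows that do not move let the fingers close, or fill a call up. It gives the time, the measured TCP pose, the force and the opening at its end, in the units of the state.
- status.sense(): the state, without advancing time (a new reading comes with each control period).
- imaging.read_camera(name): name is "side" or "top"; returns a dict with "frame" (384x512x3 uint8, red, green, blue), "fx", "fy", "cx", "cy" (pixels), "k1" (the pictures are not rectified: a ray, as slopes to the right and down, at radius r is drawn at 1 + k1 r^2 times it, then the intrinsics apply), "world_from_camera" (4x4, takes a point from camera to world coordinates). Camera axes: x right, y down, z forward; pixel columns grow to the right and rows downward; lengths in m; the calibration is good to about 2 mm. A picture is of the moment at which its call begins. There is no depth.
- close_job(): hands the job in, once; it reports no verdict.
The state is a dict: "time_s": time; "q": joint angles; "joint_vel": joint speeds; "tau": joint torques, N m; "ee_pos": TCP position; "ee_rot": TCP orientation; "force": force on the tool from outside, world axes, zero at the start; "wrist_torque": the same for the moment, N m; "gripper_width": opening from 0.0 (shut) to 1.0 (fully open).
Only numpy, scipy, OpenCV 4.12 (cv2) and the standard library are available. Lean on these libraries where they do the work, as an engineer would, in place of code of your own. Each camera call takes 0.05 s, during which the arm holds its last target. There are 200 camera calls.

### The job

Slide the yellow-plated carrier with its tin along the track to the test station between the two blue sensor posts, until it clicks in and rests there. Then turn the spring-return dial on the grey test unit clockwise, past its first two clicks to the third (three black dots), never on to the red dot, and hold it there against its spring: finish still holding it. Keep the tin upright in its nest and leave the other things on the bench where they are.

Things in the scene. Friction and masses are not known exactly. Their poses are not given: they have to be found in the camera images.
- track: Aluminium shuttle track fixed to the bench, 110 x 330 mm, base 12 mm thick; origin at the centre of its underside, z up, its y axis points along the track from the loading end towards the test station and beyond. Two blue sensor posts, 92 mm high, 18 mm thick and 34 mm long, stand either side of the track at x = -64 and +64 mm, y = +45 mm: the test station. Track and test unit may change places, left and right, from one start to the next.
- carrier (a joint): Travel of the carrier along the track's +y, m. 0 = loading end, where it starts. It slides freely (about 1 N friction) to about 0.085, must be pushed over a spring-ball click there (about 8 N in all), snaps into the test station at 0.100 (about 1 mm play) and is held there; pushed over a like ridge on the far side it would run on to the end stop at 0.160.
- push_plate (a point): Middle of the yellow upright push plate at the loading end (-y) of the carrier: plate 56 mm wide (x), 10 mm thick (y), its top edge 26 mm above this point, 88 mm above the bench; axes parallel to the track's. Push its -y face towards +y with closed fingers, or pinch it across its thickness; 38 mm free between plate and nest.
- nest (a point): Centre of the nest floor on the carrier, 85 mm ahead (+y) of the push plate's middle, 34 mm above the bench: a white ring, outside diameter 84 mm, inside 70 mm, 20 mm high. The carrier deck is 90 mm wide, 12 mm thick, its top level with this point.
- tin_center (a point): Centre of the dark sample tin with white slip lid, 68 mm diameter, 82 mm high, about 0.16 kg, standing loose in the nest: its centre 41 mm above the nest floor. z is its own axis.
- test_unit: Grey test unit fixed to the bench, 130 x 130 mm, top 55 mm above the bench, z up; origin at the centre of its underside; the upright dial axis passes through it. Round the dial a black dash marks home, one, two and three black dots the three clicks, a red dot the end of travel.
- dial (a joint): Angle of the dial from home, rad, growing clockwise seen from above. 0 = home (start); clicks at 0.35, 0.70 and 1.05 (third, three black dots); red dot and end stop at 1.40. A spring pulls it home with 0.04 N m at 0 and 0.12 N m at 1.05; each ridge between clicks (at 0.175, 0.525, 0.875, 1.225) adds about 0.04 N m, too little to hold the dial: let go, it runs home.
- dial_handle: Black bar grip standing on the dial: 60 mm long (its x), 14 mm wide (its y), 34 mm high (z); origin at the centre of its underside on the dial axis, 65 mm above the bench; x axis points to its white-lined pointer end and turns with the dial. Home: pointer 0.70 rad anticlockwise of the test unit's x axis. The disc under it has a radius of 32 mm.
- dial_grip (a point): Point on the dial axis inside the bar grip, 23 mm above the dial disc, 11 mm below the bar's top, 88 mm above the bench: grip the bar here across its 14 mm.
- spare_tin: White sample tin, 62 mm diameter, 70 mm high, standing loose on the bench at the left: a bystander, leave it. Origin at the centre of its underside.
- tally: Grey tally counter, 27 x 53 x 53 mm, loose on the lower bench at the right: a bystander, leave it. Origin at the centre of its underside.

How it is judged:
By the outcome, as a careful person would: the job done as asked, in the order asked, and still so for the second after the job is handed in, while the arm keeps its last pose, push and grip.
It also fails if it takes over 58 s, if anything falls off the work surface, if the arm or the gripper's body presses on something with over 40 N, if the wrist force passes 120 N, or if a joint passes its speed limit or range.

## Working session

There is one attempt and no reset: what is moved stays moved. The work goes in short steps, Python scripts to look and compute and a tool call to move; the robot and the scene stay as the last step left them, time stands still between calls to the robot, and variables do not carry over. Pictures are saved under pics/ and viewed, about 8 in all and at most 12, crops included, and the job is handed in when it is done.

Besides the shell and the picture viewer there is one more tool, called after "Emit:" by a JSON object that holds its "op" and its "data". drive_tool: Moves the arm, as the interface text tells. Scaled input: -1 to 1 covers 0.3 m each way for a shift and 0.5 rad each way for a turn. Its arguments: {"type":"object","properties":{"increments":{"type":"array","items":{"type":"array","items":{"type":"number","minimum":-1,"maximum":1}}}},"required":["increments"]}

```bash
ls; mkdir -p pics
python3 - <<'E'
from rig import status, imaging, ctrl
import cv2,json,numpy as np
print(status.sense(), ctrl.tip_extent)
for n in("top","side"):
    c=imaging.read_camera(n); cv2.imwrite(f"pics/{n}0.png",c["frame"][:,:,::-1])
    json.dump({k:(np.array(v).tolist()) for k,v in c.items() if k!="frame"},open(f"{n}.json","w"))
    print(n,open(f"{n}.json").read())
    im=cv2.resize(c["frame"][:,:,::-1],(800,600),interpolation=cv2.INTER_CUBIC); cv2.imwrite(f"pics/{n}0b.png",im)
E
```

```text
pics
{'time_s': 0.0, 'q': array([-1.16902874e+00,  2.38776037e-01, -1.42425675e-02,  1.31922745e+00,
        3.20039092e-06,  1.57082972e+00]), 'joint_vel': array([ 0.00012009,  0.00063678, -0.00043407,  0.00137899, -0.00044836,
        0.00059402]), 'tau': array([-3.83627294e-04, -5.38778937e+01,  3.46433544e+01,  1.85162161e-02,
       -7.38120366e-05,  1.90971356e-06]), 'ee_pos': array([ 0.20514553, -0.48283124,  0.24968466]), 'ee_rot': array([ 9.79893687e-01,  1.99519016e-01, -1.43079759e-04, -7.10603659e-04]), 'force': array([-0.35464333, -0.79611878,  0.04475909]), 'wrist_torque': array([-0.02719033, -0.0045429 , -0.02070921]), 'gripper_width': 1.0012733277652421} 0.019
top {"fx": 349.0036143527862, "fy": 349.0036143527862, "cx": 249.76360985512187, "cy": 185.5557901980542, "k1": -0.09188301678650897, "world_from_camera": [[-0.0013104557093117004, -0.9832487335977437, 0.18226412314075077, 0.35391058200850517], [-0.9999834833278167, 0.00230844577466693, 0.005263473156673645, 0.09924482562812416], [-0.005596050160562742, -0.18225421519552915, -0.9832355187166815, 1.1046934269008613], [0.0, 0.0, 0.0, 1.0]]}
side {"fx": 413.65699156539586, "fy": 413.65699156539586, "cx": 256.68968298563175, "cy": 196.40141363895438, "k1": -0.052799093158524886, "world_from_camera": [[0.9986534505924687, -0.018872776587157518, 0.048322913029398354, 0.4981564389704249], [-0.05181532505053665, -0.40849642966609834, 0.9112880110261286, -1.0496684132407756], [0.0025412024049233563, -0.9125647841407982, -0.4089242680942226, 0.6022244524474276], [0.0, 0.0, 0.0, 1.0]]}
```

View pics/top0b.png

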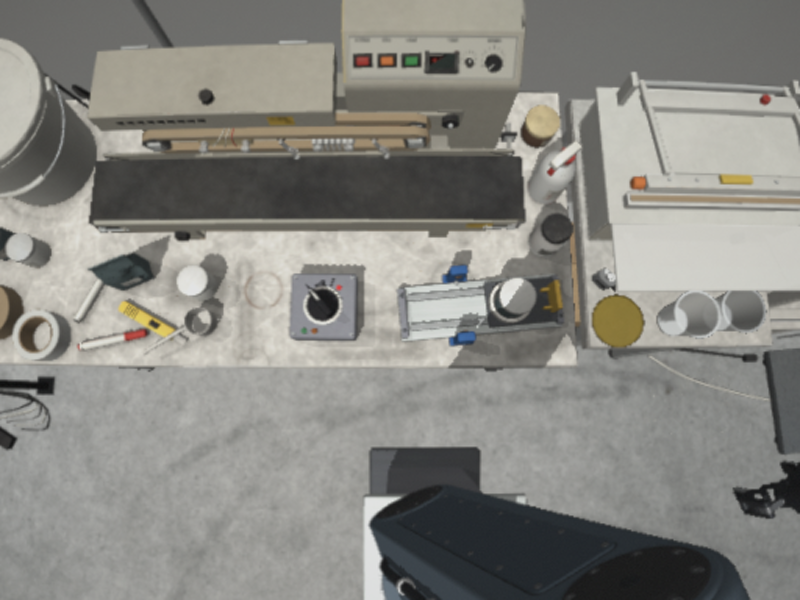

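View pics/side0b.png

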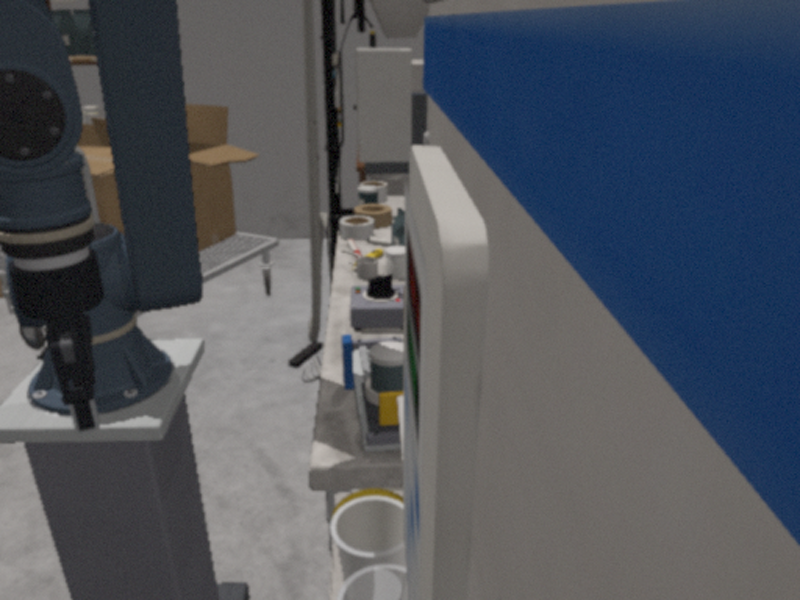

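The top view shows the track at (400-565, 275-340) with its push plate at the right end (553,297), so it slides to the left. The grey test unit is at (323,307). The side view is mostly blocked. Next I'll enlarge a crop.

Run:
```python
import cv2
im=cv2.imread("pics/top0.png")
c=im[165:225,180:370]
o=cv2.resize(c,None,fx=4.2,fy=4.2,interpolation=cv2.INTER_CUBIC)
c=im[170:222,182:232]
o2=cv2.resize(c,None,fx=6.5,fy=6.5,interpolation=cv2.INTER_CUBIC)
c=im[170:222,305:367]
o3=cv2.resize(c,None,fx=6.5,fy=6.5,interpolation=cv2.INTER_CUBIC)
import numpy as np
C=np.zeros((o.shape[0]+o2.shape[0],800,3),np.uint8)
C[:o.shape[0],:o.shape[1]]=o; C[o.shape[0]:,:o2.shape[1]]=o2; C[o.shape[0]:,380:380+o3.shape[1]]=o3
print(C.shape,o.shape); cv2.imwrite("pics/crop1.png",C)
```

```text
(590, 800, 3) (252, 798, 3)
```

View pics/crop1.png

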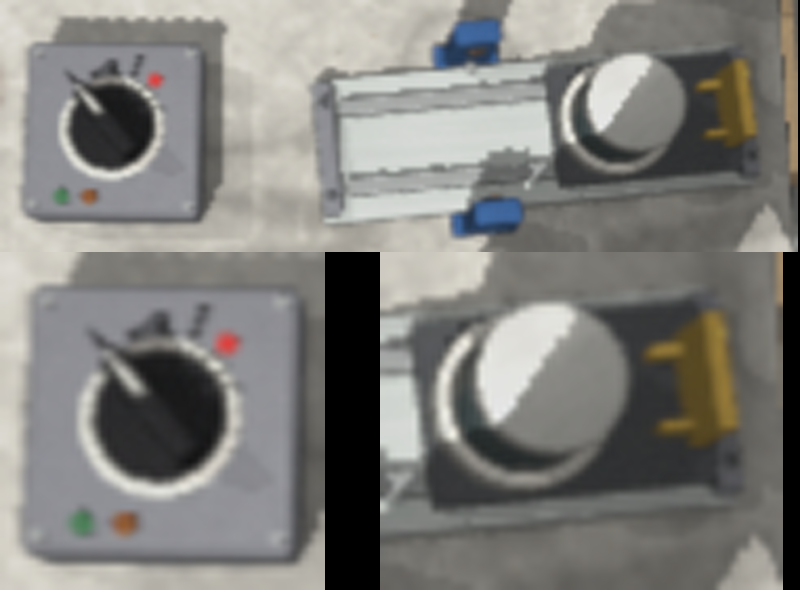

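```bash
cat > h.py <<'E'
import json,numpy as np,cv2
from scipy.optimize import least_squares
def cam(n):
    c=json.load(open(n+".json"));return c,np.array(c["world_from_camera"])
def proj(P,n="top"):
    c,T=cam(n);P=np.atleast_2d(P);q=(P-T[:3,3])@T[:3,:3]
    s=q[:,:2]/q[:,2:];s=s*(1+c["k1"]*(s**2).sum(1,keepdims=True))
    return s*[c["fx"],c["fy"]]+[c["cx"],c["cy"]]
def ray(uv,z,n="top"):
    c,T=cam(n)
    K=np.array([[c["fx"],0,c["cx"]],[0,c["fy"],c["cy"]],[0,0,1]])
    s=cv2.undistortPoints(np.array([[uv]],float),K,np.array([c["k1"],0,0,0]))[0,0]
    # same model: drawn = s(1+k1 r^2)
    d=T[:3,:3]@[s[0],s[1],1];return T[:3,3]+d*(z-T[2,3])/d[2]
def place(p,P):
    P=np.atleast_2d(np.array(P,float));c,s=np.cos(p[2]),np.sin(p[2])
    return np.c_[p[0]+c*P[:,0]-s*P[:,1],p[1]+s*P[:,0]+c*P[:,1],P[:,2]]
def fit(P,uv,p0):
    r=least_squares(lambda p:(proj(place(p,P))-uv).ravel(),p0,loss="soft_l1")
    return r.x,(proj(place(r.x,P))-uv).round(1)
E
python3 - <<'E'
from h import *
A=lambda x,y:((x+.5)/4.2-.5+180,(y+.5)/4.2-.5+165)
B=lambda x,y:((x+.5)/6.5-.5+182,(y-252+.5)/6.5-.5+170)
C=lambda x,y:((x-380+.5)/6.5-.5+305,(y-252+.5)/6.5-.5+170)
lid=ray(A(637,102),.116);pl=ray(C(722,375),.088);dial=ray(B(160,415),.065)
print("lid",lid,"plate",pl,"dist",np.linalg.norm((lid-pl)[:2]),"dial",dial)
P=[[.064,.045,.092],[-.064,.045,.092],[0,-.055,.116],[0,-.14,.088],[.055,.165,.012],[-.055,.165,.012]]
uv=np.array([A(479,34),A(498,213),A(637,102),C(722,375),A(318,82),A(335,220)])
p,r=fit(np.array(P),uv,[.35,-.1,0]);print("track",p,r.tolist(),"plate",place(p,[0,-.14,.062]),"station nest",place(p,[0,.045,0]))
P=[[.065,.065,.055],[.065,-.065,.055],[-.065,-.065,.055],[-.065,.065,.055],[0,0,.065]]
uv=np.array([B(38,290),B(297,289),B(297,550),B(28,548),B(160,415)])
p2,r=fit(np.array(P),uv,[.35,.2,0]);print("unit",p2,r.tolist())
# handle
a=ray(B(92,332),.065);b=ray(B(140,390),.099);print("pointer tip?",a,b)
im=cv2.imread("pics/top0.png");S=5
o=cv2.resize(im[160:225,180:340+40],None,fx=4,fy=4,interpolation=cv2.INTER_CUBIC)
def poly(p,Q,col):
    q=((proj(place(p,Q))-[180,160]+.5)*4-.5).round().astype(int);cv2.polylines(o,[q],True,col,1)
def rect(x,y,hx,hy,z):return [[x+hx,y+hy,z],[x+hx,y-hy,z],[x-hx,y-hy,z],[x-hx,y+hy,z]]
def circ(x,y,r,z):return [[x+r*np.cos(t),y+r*np.sin(t),z] for t in np.linspace(0,6.28,40)]
poly(p,rect(0,0,.055,.165,.012),(0,255,0))
for s in(1,-1):poly(p,rect(s*.064,.045,.009,.017,.092),(0,0,255))
poly(p,rect(0,-.14,.028,.005,.088),(255,0,255));poly(p,circ(0,-.055,.034,.116),(255,255,0))
poly(p2,rect(0,0,.065,.065,.055),(0,255,0));poly(p2,circ(0,0,.032,.065),(0,0,255))
c,s=np.cos(.7),np.sin(.7)
poly(p2,[[c*x-s*y,s*x+c*y,z] for x,y,z in rect(0,0,.03,.007,.099)],(255,255,0))
cv2.imwrite("pics/ov1.png",o)
E
```

```text
lid [ 0.52680115 -0.13079711  0.116     ] plate [ 0.53270416 -0.21537258  0.088     ] dist 0.08478122303799336 dial [0.5189878  0.23651714 0.065     ]
track [ 0.52134797 -0.07723754  0.0837468 ] [[0.4, -0.4], [0.5, -0.2], [0.4, 0.3], [0.4, -0.1], [-1.4, -0.4], [-2.4, 1.1]] plate [[ 0.53305882 -0.21674688  0.062     ]] station nest [[ 0.51758377 -0.03239525  0.        ]]
unit [ 5.19234871e-01  2.35968885e-01 -2.74737450e-04] [[-1.1, -1.1], [1.0, -1.1], [0.6, 0.9], [-0.9, 1.2], [0.2, -0.1]]
pointer tip? [0.55839667 0.26933949 0.065     ] [0.52501011 0.24131564 0.099     ]
```

View pics/ov1.png

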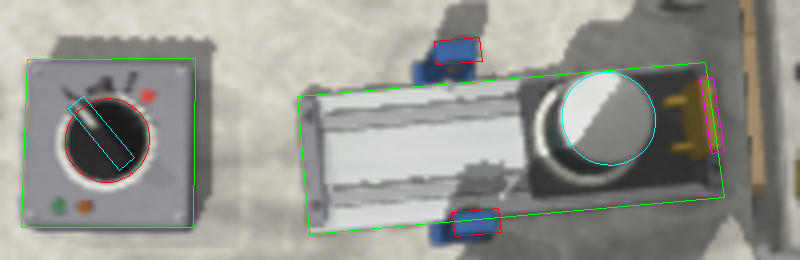

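The overlay fits: plate, lid, posts and dial all land on their outlines, and the lid-to-plate distance is 84.8 mm against the given 85. The push plate is at about (0.533, -0.217), track yaw is 0.084, and the dial is at (0.519, 0.236). First I'll turn the tool x axis to the track direction and shut the fingers.

Emit:
{"op": "drive_tool", "data": {"increments": [[0, 0, 0, 0, 0, -0.25, 0], [0, 0, 0, 0, 0, -0.25, 0], [0, 0, 0, 0, 0, -0.25, 0], [0, 0, 0, 0, 0, -0.25, 0], [0, 0, 0, 0, 0, -0.25, 0], [0, 0, 0, 0, 0, -0.25, 0], [0, 0, 0, 0, 0, -0.25, 0], [0, 0, 0, 0, 0, -0.25, 0], [0, 0, 0, 0, 0, -0.25, 0], [0, 0, 0, 0, 0, -0.25, 0]]}}

```text
time_s: 0.93
ee_pos: [0.2043, -0.4808, 0.2459]
ee_rot: [0.676, 0.737, 0.002, -0.004]
force: [-0.1, -0.5, 0.5]
gripper_width: -0.003
```

```bash
cat >> h.py <<'E'
def go(target,yaw=None):
    from rig import status
    from scipy.spatial.transform import Rotation as R
    s=status.sense();Q=R.from_quat(s["ee_rot"]);M=Q.as_matrix()
    y0=np.arctan2(M[1,0],M[0,0])
    print("t",round(s["time_s"],2),"pos",s["ee_pos"].round(4),"yaw",y0.round(4),"tilt",M[:,2].round(4),"q",s["q"].round(2),"F",s["force"].round(1),"T",s["wrist_torque"].round(2),"w",round(s["gripper_width"],3))
    d=M.T@(np.array(target)-s["ee_pos"]);print("tool shift total norm",(d/.3).round(4))
    if yaw is not None:
        Rt=R.from_euler("z",yaw)*R.from_matrix([[1,0,0],[0,-1,0],[0,0,-1]])
        print("turn total norm",((Q.inv()*Rt).as_rotvec()/.5).round(4))
E
python3 -c "
from h import *
go([.42,-.25,.25],1.654)"
```

```text
t 0.93 pos [ 0.2043 -0.4808  0.2459] yaw 1.6559 tilt [-0.0037  0.0087 -1.    ] q [-1.17  0.24 -0.02  1.32  0.    0.32] F [-0.1 -0.5  0.5] T [-0.01 -0.04  0.04] w -0.003
tool shift total norm [ 0.7056  0.7817 -0.0095]
turn total norm [-0.0059 -0.018   0.0038]
```

Emit:
{"op": "drive_tool", "data": {"increments": [[0.07, 0.078, -0.002, 0, 0, 0, 0], [0.07, 0.078, -0.002, 0, 0, 0, 0], [0.07, 0.078, -0.002, 0, 0, 0, 0], [0.07, 0.078, -0.002, 0, 0, 0, 0], [0.07, 0.078, -0.002, 0, 0, 0, 0], [0.07, 0.078, -0.002, 0, 0, 0, 0], [0.07, 0.078, -0.002, 0, 0, 0, 0], [0.07, 0.078, -0.002, 0, 0, 0, 0], [0.07, 0.078, -0.002, 0, 0, 0, 0], [0.07, 0.078, -0.002, 0, 0, 0, 0]]}}

```text
time_s: 1.77
ee_pos: [0.4211, -0.2431, 0.2495]
ee_rot: [0.676, 0.737, 0.002, -0.007]
force: [-0.6, -0.4, 0.6]
gripper_width: 0.001
```

```bash
python3 -c "
from h import *
go([.5355,-.246,.16],1.654)"
```

```text
t 1.77 pos [ 0.4211 -0.2431  0.2495] yaw 1.6578 tilt [-0.0087  0.0123 -0.9999] q [-0.53  0.18 -0.09  1.31  0.01  0.96] F [-0.6 -0.4  0.6] T [-0.05 -0.01 -0.03] w 0.001
tool shift total norm [-0.0467  0.3812  0.2949]
turn total norm [-0.0152 -0.026   0.0077]
```

Emit:
{"op": "drive_tool", "data": {"increments": [[-0.006, 0.04, 0, -0.002, -0.003, 0.001, 0], [-0.006, 0.06, 0, -0.002, -0.003, 0.001, 0], [-0.006, 0.06, 0.02, -0.002, -0.003, 0.001, 0], [-0.006, 0.06, 0.04, -0.002, -0.003, 0.001, 0], [-0.006, 0.06, 0.04, -0.002, -0.003, 0.001, 0], [-0.006, 0.05, 0.05, -0.002, -0.003, 0.001, 0], [-0.006, 0.04, 0.05, -0.002, -0.003, 0.001, 0], [-0.005, 0.01, 0.05, -0.002, -0.003, 0.001, 0], [0, 0, 0.03, 0, 0, 0, 0], [0, 0, 0, 0, 0, 0, 0]]}}

```text
time_s: 2.6
ee_pos: [0.5449, -0.2425, 0.1586]
ee_rot: [0.674, 0.739, 0.0, -0.001]
force: [-0.5, -0.2, 0.4]
gripper_width: 0.001
```

Run:
```python
from h import *
go([.5355,-.246,.075],1.654)
from rig import imaging
a=imaging.read_camera("top")["frame"][150:230,300:400,::-1]
b=imaging.read_camera("side")["frame"][180:320,190:290,::-1]
o=np.zeros((600,800,3),np.uint8)
a=cv2.resize(a,None,fx=4,fy=4,interpolation=3);b=cv2.resize(b,None,fx=4,fy=4,interpolation=3)
o[:320,:400]=a;o[:560,400:]=b;cv2.imwrite("pics/v5.png",o)
```

```text
t 2.6 pos [ 0.5449 -0.2425  0.1586] yaw 1.6624 tilt [-0.0012  0.0013 -1.    ] q [-0.42  0.4  -0.01  1.16  0.    1.06] F [-0.5 -0.2  0.4] T [-0.06 -0.01  0.05] w 0.001
tool shift total norm [-0.0093 -0.032   0.2787]
turn total norm [-0.0022 -0.0028  0.0168]
```

View pics/v5.png

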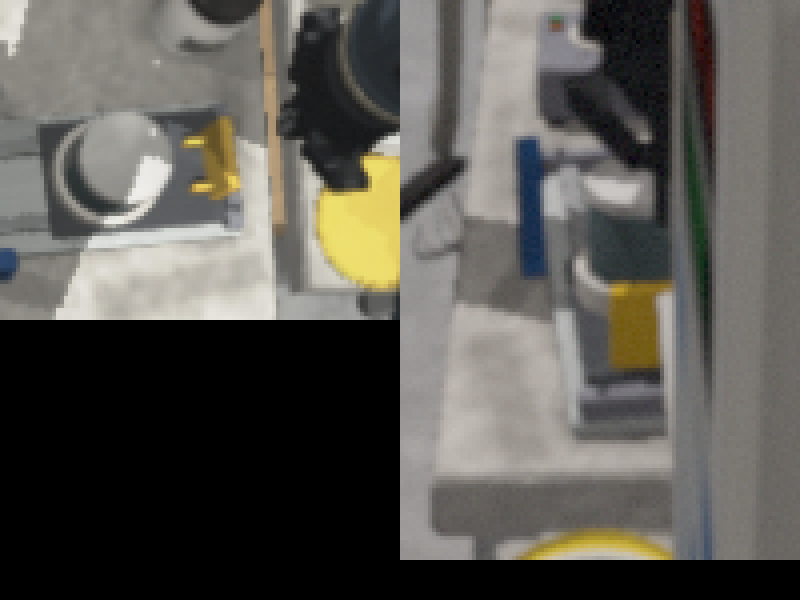

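The tin is upright and the gripper is hanging just behind the plate, with free space around it. Next I'll descend behind the plate.

Emit:
{"op": "drive_tool", "data": {"increments": [[-0.002, -0.004, 0.02, 0, 0, 0.002, 0], [-0.002, -0.004, 0.03, 0, 0, 0.002, 0], [-0.002, -0.004, 0.04, 0, 0, 0.002, 0], [-0.002, -0.004, 0.04, 0, 0, 0.002, 0], [-0.001, -0.004, 0.04, 0, 0, 0.002, 0], [0, -0.004, 0.04, 0, 0, 0.002, 0], [0, -0.004, 0.03, 0, 0, 0.002, 0], [0, -0.004, 0.02, 0, 0, 0, 0], [0, 0, 0.01, 0, 0, 0, 0], [0, 0, 0, 0, 0, 0, 0]]}}

```text
time_s: 3.53
ee_pos: [0.5352, -0.2492, 0.0804]
ee_rot: [0.678, 0.735, 0.002, 0.005]
force: [0.1, -0.3, -0.6]
gripper_width: -0.002
```

Run:
```python
from h import *
go([.5335,-.22,.075],1.654)
```

```text
t 3.53 pos [ 0.5352 -0.2492  0.0804] yaw 1.6516 tilt [ 0.0104 -0.0043 -0.9999] q [-0.44  0.44 -0.16  0.95  0.    1.05] F [ 0.1 -0.3 -0.6] T [-0.02 -0.08 -0.02] w -0.002
tool shift total norm [0.0975 0.0022 0.0174]
turn total norm [ 0.0201  0.0103 -0.0047]
```

Emit:
{"op": "drive_tool", "data": {"increments": [[0.01, 0, 0.003, 0.003, 0.002, 0, 0], [0.01, 0, 0.003, 0.003, 0.002, 0, 0], [0.01, 0, 0.003, 0.003, 0.002, 0, 0], [0.01, 0, 0.003, 0.003, 0.002, 0, 0], [0.015, 0, 0.002, 0.003, 0.002, 0, 0], [0.015, 0, 0, 0.003, 0, 0, 0], [0.02, 0, 0, 0, 0, 0, 0], [0.02, 0, 0, 0, 0, 0, 0], [0.02, 0, 0, 0, 0, 0, 0], [0.02, 0, 0, 0, 0, 0, 0]]}}

```text
time_s: 4.37
ee_pos: [0.5325, -0.2016, 0.0779]
ee_rot: [0.678, 0.735, 0.0, 0.002]
force: [-1.1, -1.6, 0.6]
gripper_width: -0.005
```

```bash
cat >> h.py <<'E'
tr=np.array([.52135,-.07724,.08375])
def sx(p):
    d=np.array(p)[:2]-tr[:2];c,s=np.cos(tr[2]),np.sin(tr[2]);return np.array([c*d[0]+s*d[1],-s*d[0]+c*d[1]]).round(4)
def carrier(tag):
    from rig import imaging,status
    f=imaging.read_camera("top")["frame"];cv2.imwrite(f"pics/{tag}.png",f[:,:,::-1])
    print("TCP track x,y",sx(status.sense()["ee_pos"]));return f
E
python3 - <<'E'
from h import *
go(place(tr,[0,-.08,.075])[0],1.654)
carrier("c1")
E
```

```text
t 4.37 pos [ 0.5325 -0.2016  0.0779] yaw 1.6507 tilt [ 0.003  -0.0028 -1.    ] q [-0.36  0.42 -0.21  0.94 -0.    1.13] F [-1.1 -1.6  0.6] T [-0.28  0.06  0.  ] w -0.005
tool shift total norm [ 0.1495 -0.0029  0.0092]
turn total norm [ 0.0056  0.006  -0.0065]
TCP track x,y [ 0.0006 -0.1237]
```

Emit:
{"op": "drive_tool", "data": {"increments": [[0.018, 0, 0.001, 0, 0, 0, 0], [0.018, 0, 0.001, 0, 0, 0, 0], [0.018, 0, 0.001, 0, 0, 0, 0], [0.018, 0, 0.001, 0, 0, 0, 0], [0.016, 0, 0.001, 0, 0, 0, 0], [0.014, 0, 0, 0, 0, 0, 0], [0.012, 0, 0, 0, 0, 0, 0], [0.01, 0, 0, 0, 0, 0, 0], [0.006, 0, 0, 0, 0, 0, 0], [0.003, 0, 0, 0, 0, 0, 0]]}}

```text
time_s: 5.25
ee_pos: [0.5292, -0.1558, 0.0768]
ee_rot: [0.678, 0.735, 0.001, 0.002]
force: [-0.3, -0.6, 0.9]
gripper_width: -0.0
```

Run:
```python
from h import *
go(place(tr,[0,-.058,.075])[0],1.654)
f=carrier("c2")
a=f[160:225,220:370,::-1];o=cv2.resize(a,None,fx=5.3,fy=5.3,interpolation=3)
for j,c in((.07,(0,255,0)),(.1,(0,0,255))):
    for Q in ([[x,-.14+j+y,.088] for x,y in((.028,.005),(.028,-.005),(-.028,-.005),(-.028,.005))],[[.034*np.cos(t),-.055+j+.034*np.sin(t),.116] for t in np.linspace(0,6.28,40)]):
        q=((proj(place(tr,Q))-[220,160]+.5)*5.3-.5).round().astype(int);cv2.polylines(o,[q],True,c,1)
cv2.imwrite("pics/v6.png",o)
```

```text
t 5.25 pos [ 0.5292 -0.1558  0.0768] yaw 1.6524 tilt [ 0.0042 -0.0024 -1.    ] q [-0.29  0.39 -0.26  0.91 -0.    1.2 ] F [-0.3 -0.6  0.9] T [-0.22  0.07  0.03] w -0.0
tool shift total norm [ 0.0699 -0.0043  0.0057]
turn total norm [ 0.008   0.0055 -0.0031]
TCP track x,y [ 0.0012 -0.0789]
```

View pics/v6.png

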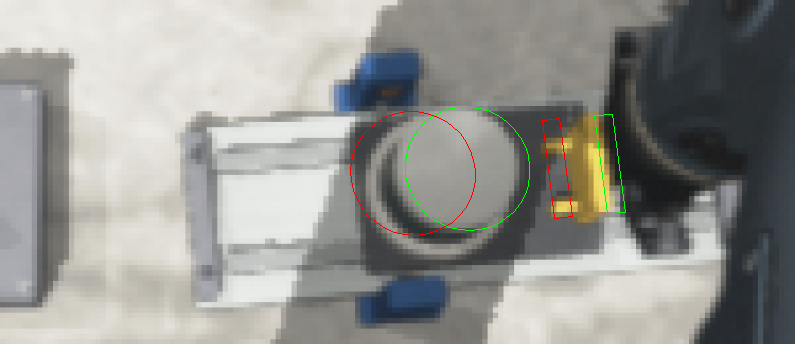

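The carrier is at about 0.076 with the tin upright in the nest. Now I'll go slowly over the click.

Emit:
{"op": "drive_tool", "data": {"increments": [[0.004, 0, 0, 0, 0, 0, 0], [0.004, 0, 0, 0, 0, 0, 0], [0.004, 0, 0, 0, 0, 0, 0], [0.004, 0, 0, 0, 0, 0, 0], [0.004, 0, 0, 0, 0, 0, 0], [0.004, 0, 0, 0, 0, 0, 0], [0.004, 0, 0, 0, 0, 0, 0], [0.004, 0, 0, 0, 0, 0, 0], [0.004, 0, 0, 0, 0, 0, 0], [0.004, 0, 0, 0, 0, 0, 0]]}}

```text
time_s: 6.13
ee_pos: [0.5281, -0.1441, 0.0767]
ee_rot: [0.678, 0.735, -0.0, 0.003]
force: [-1.9, -8.8, 0.2]
gripper_width: 0.003
```

Run:
```python
from h import *
go(place(tr,[0,-.058,.075])[0],1.654);carrier("c3")
```

```text
t 6.13 pos [ 0.5281 -0.1441  0.0767] yaw 1.651 tilt [ 0.0041 -0.004  -1.    ] q [-0.26  0.39 -0.27  0.91 -0.    1.23] F [-1.9 -8.8  0.2] T [-1.58  0.18  0.01] w 0.003
tool shift total norm [ 0.0306 -0.0041  0.0057]
turn total norm [ 0.0076  0.0086 -0.006 ]
TCP track x,y [ 0.0012 -0.0672]
```

The force is 8.8 N, so it is on the ridge at joint ≈ 0.088. A few more millimetres.

Emit:
{"op": "drive_tool", "data": {"increments": [[0.004, 0, 0, 0, 0, 0, 0], [0.004, 0, 0, 0, 0, 0, 0], [0.003, 0, 0, 0, 0, 0, 0], [0.003, 0, 0, 0, 0, 0, 0], [0.003, 0, 0, 0, 0, 0, 0], [0, 0, 0, 0, 0, 0, 0], [0, 0, 0, 0, 0, 0, 0], [0, 0, 0, 0, 0, 0, 0], [0, 0, 0, 0, 0, 0, 0], [0, 0, 0, 0, 0, 0, 0]]}}

```text
time_s: 7.02
ee_pos: [0.5281, -0.1444, 0.0769]
ee_rot: [0.68, 0.733, -0.005, 0.007]
force: [-0.9, -2.9, -0.4]
gripper_width: -0.002
```

Run:
```python
from h import *
go(place(tr,[0,-.058,.075])[0],1.654);f=carrier("c4")
g=cv2.imread("pics/c3.png")
o=np.vstack([cv2.resize(x[160:215,230:345],None,fx=5.4,fy=5.4,interpolation=3) for x in(g,f[:,:,::-1])])
cv2.imwrite("pics/v7.png",o)
```

```text
t 7.02 pos [ 0.5281 -0.1444  0.0769] yaw 1.6468 tilt [ 0.0044 -0.0169 -0.9998] q [-0.26  0.38 -0.27  0.91 -0.02  1.24] F [-0.9 -2.9 -0.4] T [-0.53  0.06  0.05] w -0.002
tool shift total norm [ 0.0315 -0.004   0.0056]
turn total norm [ 0.006   0.0344 -0.0144]
TCP track x,y [ 0.0011 -0.0674]
```

View pics/v7.png

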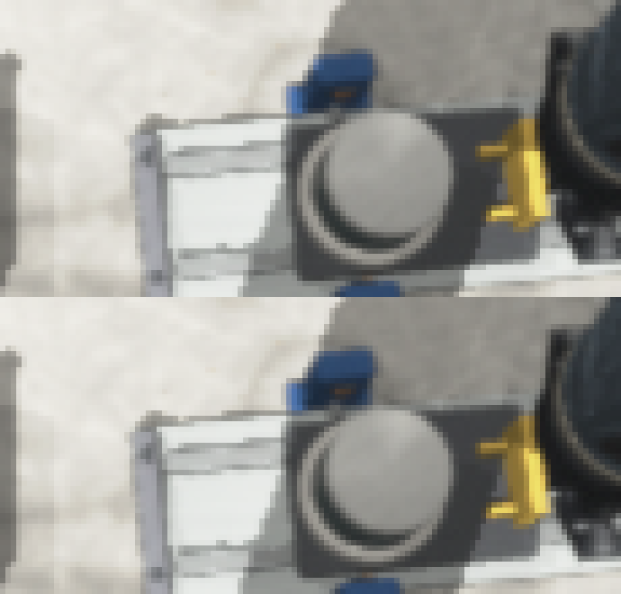

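It did not move, because small rows are lost against the ridge. I'll use slightly larger ones, a few at a time.

Emit:
{"op": "drive_tool", "data": {"increments": [[0.006, 0, 0, 0, 0.004, 0, 0], [0.007, 0, 0, 0, 0.004, 0, 0], [0.008, 0, 0, 0, 0.004, 0, 0], [0.008, 0, 0, 0, 0.004, 0, 0], [0.008, 0, 0, 0, 0.004, 0, 0], [0, 0, 0, 0, 0, 0, 0], [0, 0, 0, 0, 0, 0, 0], [0, 0, 0, 0, 0, 0, 0], [0, 0, 0, 0, 0, 0, 0], [0, 0, 0, 0, 0, 0, 0]]}}

```text
time_s: 7.9
ee_pos: [0.5273, -0.1351, 0.0766]
ee_rot: [0.68, 0.733, -0.003, 0.005]
force: [0.0, -1.2, -0.4]
gripper_width: 0.002
```

Run:
```python
from h import *
go(place(tr,[0,-.058,.075])[0],1.654);f=carrier("c5")
g=cv2.imread("pics/c4.png");f=f[:,:,::-1]
# carrier shift along the image: ECC/phase of lid/nest/plate region between pictures
a=[cv2.cvtColor(np.ascontiguousarray(x[180:215,284:322]),6).astype(np.float32) for x in(g,f)]
print("px shift",cv2.phaseCorrelate(*a))
```

```text
t 7.9 pos [ 0.5273 -0.1351  0.0766] yaw 1.6453 tilt [ 0.0032 -0.0117 -0.9999] q [-0.25  0.38 -0.28  0.91 -0.01  1.25] F [ 0.  -1.2 -0.4] T [-0.16  0.12 -0.05] w 0.002
tool shift total norm [ 0.0005 -0.0035  0.0053]
turn total norm [ 0.0045  0.0239 -0.0173]
TCP track x,y [ 0.001  -0.0582]
px shift ((-0.5535828287743669, 0.43755083855639043), 0.4148806121614244)
```

Emit:
{"op": "drive_tool", "data": {"increments": [[-0.01, 0, 0, 0, 0, 0, 0], [-0.02, 0, 0, 0, 0, 0, 0], [-0.03, 0, 0, 0, 0, 0, 0], [-0.04, 0, -0.01, 0, 0, 0, 0], [-0.04, 0, -0.02, 0, 0, 0, 0], [-0.04, 0, -0.04, 0, 0, 0, 0], [-0.02, 0, -0.06, 0, 0, 0, 0], [0, 0, -0.1, 0, 0, 0, 0], [0, 0, -0.1, 0, 0, 0, 0], [0, 0, -0.05, 0, 0, 0, 0]]}}

```text
time_s: 8.78
ee_pos: [0.5292, -0.2045, 0.1941]
ee_rot: [0.681, 0.732, -0.005, 0.002]
force: [0.5, -0.4, 0.1]
gripper_width: -0.001
```

Run:
```python
from h import *
go([.53,-.13,.23],1.654);f=carrier("c6")
o=cv2.resize(f[155:220,230:350,::-1],None,fx=6.5,fy=6.5,interpolation=3)
for j,c in((.1,(0,0,255)),):
    for Q in ([[x,-.14+j+y,.088] for x,y in((.028,.005),(.028,-.005),(-.028,-.005),(-.028,.005))],[[.034*np.cos(t),-.055+j+.034*np.sin(t),.116] for t in np.linspace(0,6.28,40)],
     [[.042*np.cos(t),-.055+j+.042*np.sin(t),.054] for t in np.linspace(0,6.28,40)]):
        q=((proj(place(tr,Q))-[230,155]+.5)*6.5-.5).round().astype(int);cv2.polylines(o,[q],True,c,1)
cv2.imwrite("pics/v8.png",o)
```

```text
t 8.78 pos [ 0.5292 -0.2045  0.1941] yaw 1.6421 tilt [-0.0038 -0.0097 -0.9999] q [-0.36  0.33 -0.02  1.21 -0.01  1.14] F [ 0.5 -0.4  0.1] T [-0.04 -0.05  0.02] w -0.001
tool shift total norm [ 0.2464  0.0198 -0.1221]
turn total norm [-0.0091  0.0188 -0.0238]
TCP track x,y [-0.0019 -0.1281]
```

View pics/v8.png

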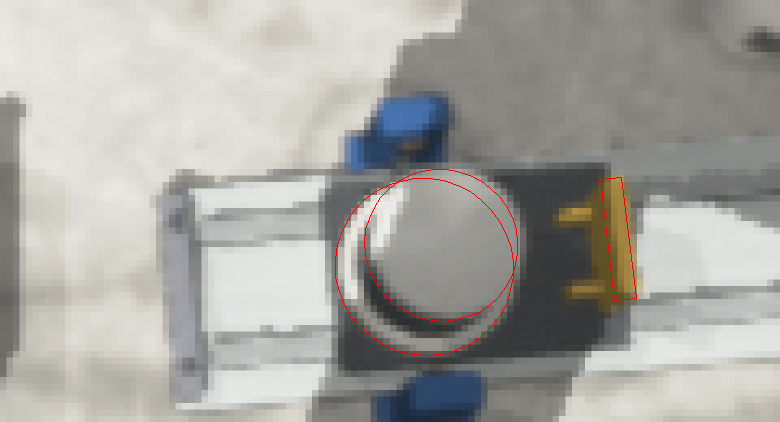

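The carrier sits on the j = 0.100 outline to within about 1 mm, the nest is between the posts and the tin is upright. Now to the dial.

Emit:
{"op": "drive_tool", "data": {"increments": [[0.02, 0, -0.06, 0, 0, 0, 0], [0.06, 0, -0.06, 0, 0.003, 0, 0], [0.12, 0.003, -0.02, 0, 0.003, 0, 0], [0.13, 0.003, 0, 0, 0.003, 0, 0], [0.13, 0.003, 0, 0, 0.003, 0, 0], [0.13, 0.003, 0, 0, 0.003, 0, 0], [0.13, 0.003, 0, 0, 0.003, 0, 0], [0.13, 0.003, 0, 0, 0, 0, 0.3], [0.13, 0.003, 0, 0, 0, 0, 0.5], [0.13, 0.003, 0, 0, 0, 0, 0.5]]}}

```text
time_s: 9.67
ee_pos: [0.5202, 0.1218, 0.2452]
ee_rot: [0.69, 0.724, 0.002, 0.006]
force: [1.5, 0.3, -0.0]
gripper_width: 0.421
```

Emit:
{"op": "drive_tool", "data": {"increments": [[0.1, 0, 0, 0, 0, -0.25, 0.5], [0, 0, 0, 0, 0, -0.25, 0.5], [0, 0, 0, 0, 0, -0.25, 0.5], [0, 0, 0, 0, 0, -0.25, 0.5], [0, 0, 0, 0, 0, -0.25, 0.5], [0, 0, 0, 0, 0, -0.25, 0.5], [0, 0, 0, 0, 0, -0.25, 0.5], [0, 0, 0, 0, 0, -0.25, 0.5], [0, 0, 0, 0, 0, -0.25, 0.5], [0, 0, 0, 0, 0, -0.25, 0.5]]}}

```text
time_s: 10.5
ee_pos: [0.5237, 0.1539, 0.2486]
ee_rot: [0.134, 0.991, -0.001, 0.008]
force: [-0.4, -0.1, -0.7]
gripper_width: 0.504
```

Run:
```python
from h import *
go([.519,.236,.16],.70+np.pi)
```

```text
t 10.5 pos [0.5237 0.1539 0.2486] yaw 2.8726 tilt [ 0.0155 -0.0039 -0.9999] q [ 0.29  0.26  0.02  1.31 -0.01  0.56] F [-0.4 -0.1 -0.7] T [ 0.03  0.02 -0.07] w 0.504
tool shift total norm [0.0927 0.2596 0.2939]
turn total norm [-0.0148  0.0297 -1.9379]
```

Emit:
{"op": "drive_tool", "data": {"increments": [[0, 0, 0, -0.002, 0.003, -0.24, 0.5], [0, 0, 0, -0.002, 0.003, -0.24, 0.5], [0, 0, 0, -0.002, 0.003, -0.24, 0.5], [0, 0, 0, -0.002, 0.003, -0.24, 0.5], [0, 0, 0, -0.002, 0.003, -0.24, 0.5], [0, 0, 0, -0.002, 0.003, -0.24, 0.5], [0, 0, 0, 0, 0, -0.24, 0.5], [0, 0, 0, 0, 0, -0.24, 0.5], [0, 0, 0, 0, 0, 0, 0.5], [0, 0, 0, 0, 0, 0, 0.5]]}}

```text
time_s: 11.33
ee_pos: [0.53, 0.1436, 0.2522]
ee_rot: [-0.358, 0.934, -0.001, 0.005]
force: [-0.5, -0.1, -1.0]
gripper_width: 0.497
```

Run:
```python
from h import *
go([.519,.236,.16],.70+np.pi)
```

```text
t 11.33 pos [0.53   0.1436 0.2522] yaw -2.4099 tilt [ 0.0093  0.001  -1.    ] q [ 0.27  0.27  0.04  1.33 -0.   -0.47] F [-0.5 -0.1 -1. ] T [-0.02 -0.05 -0.03] w 0.497
tool shift total norm [-0.1761  0.2553  0.3073]
turn total norm [-0.0107  0.0153  0.0633]
```

Emit:
{"op": "drive_tool", "data": {"increments": [[-0.02, 0.028, 0.01, -0.001, 0.002, 0.007, 0.5], [-0.022, 0.032, 0.02, -0.001, 0.002, 0.007, 0.5], [-0.022, 0.032, 0.04, -0.001, 0.002, 0.007, 0.5], [-0.022, 0.032, 0.04, -0.001, 0.002, 0.007, 0.5], [-0.022, 0.032, 0.04, -0.001, 0.002, 0.007, 0.5], [-0.022, 0.032, 0.04, -0.001, 0.002, 0.007, 0.5], [-0.022, 0.032, 0.04, -0.001, 0.002, 0.007, 0.5], [-0.022, 0.032, 0.04, -0.001, 0.002, 0.007, 0.5], [0, 0, 0.02, 0, 0, 0.007, 0.5], [0, 0, 0, 0, 0, 0, 0.5]]}}

```text
time_s: 12.17
ee_pos: [0.5224, 0.2415, 0.1615]
ee_rot: [-0.323, 0.946, -0.0, 0.001]
force: [-0.9, 0.1, 0.2]
gripper_width: 0.5
```

Run:
```python
from h import *
go([.519,.236,.092],.70+np.pi)
```

```text
t 12.17 pos [0.5224 0.2415 0.1615] yaw -2.4831 tilt [ 2.8e-03  3.0e-04 -1.0e+00] q [ 0.43  0.36 -0.06  1.14 -0.   -0.22] F [-0.9  0.1  0.2] T [ 0.01  0.   -0.03] w 0.5
tool shift total norm [ 0.0209 -0.0073  0.2316]
turn total norm [-0.0031  0.0046 -0.0831]
```

Emit:
{"op": "drive_tool", "data": {"increments": [[0.003, -0.001, 0.01, 0, 0, -0.014, 0.5], [0.003, -0.001, 0.02, 0, 0, -0.014, 0.5], [0.003, -0.001, 0.03, 0, 0, -0.014, 0.5], [0.003, -0.001, 0.04, 0, 0, -0.014, 0.5], [0.003, -0.001, 0.04, 0, 0, -0.014, 0.5], [0.003, -0.001, 0.04, 0, 0, -0.014, 0.5], [0.003, -0.001, 0.03, 0, 0, 0, 0.5], [0, 0, 0.015, 0, 0, 0, 0.5], [0, 0, 0.005, 0, 0, 0, 0.5], [0, 0, 0, 0, 0, 0, 0.5]]}}

```text
time_s: 13.0
ee_pos: [0.5205, 0.2321, 0.0898]
ee_rot: [-0.341, 0.94, -0.001, 0.004]
force: [-0.1, 0.5, 1.0]
gripper_width: 0.504
```

Run:
```python
from h import *
go([.519,.236,.090],.70+np.pi)
```

```text
t 13.0 pos [0.5205 0.2321 0.0898] yaw -2.446 tilt [ 0.007   0.0014 -1.    ] q [ 0.42  0.41 -0.2   0.96 -0.   -0.28] F [-0.1  0.5  1. ] T [-0.01 -0.04  0.01] w 0.504
tool shift total norm [-0.0045  0.013  -0.0007]
turn total norm [-0.0068  0.0126 -0.0088]
```

Emit:
{"op": "drive_tool", "data": {"increments": [[-0.002, 0.005, 0, -0.002, 0.003, -0.003, 0.5], [-0.002, 0.005, 0, -0.002, 0.003, -0.003, 0.5], [0, 0.004, 0, -0.002, 0.003, -0.003, 0.5], [0, 0, 0, 0, 0, 0, 0.4], [0, 0, 0, 0, 0, 0, 0.3], [0, 0, 0, 0, 0, 0, 0.2], [0, 0, 0, 0, 0, 0, 0], [0, 0, 0, 0, 0, 0, 0], [0, 0, 0, 0, 0, 0, 0], [0, 0, 0, 0, 0, 0, 0]]}}

```text
time_s: 13.83
ee_pos: [0.5191, 0.2384, 0.0924]
ee_rot: [-0.343, 0.939, 0.002, 0.002]
force: [-1.0, 1.5, -0.2]
gripper_width: 0.158
```

Run:
```python
from h import *
go([.519,.236,.090],.70+np.pi)
```

```text
t 13.83 pos [0.5191 0.2384 0.0924] yaw -2.4415 tilt [ 0.0033  0.0045 -1.    ] q [ 0.43  0.41 -0.19  0.97  0.   -0.27] F [-1.   1.5 -0.2] T [ 0.04  0.07 -0.39] w 0.158
tool shift total norm [ 0.0054 -0.006   0.008 ]
turn total norm [0.0026 0.0108 0.0003]
```

The bar is gripped (13.4 mm between the pads, yaw exactly at the home angle). Turning clockwise, slowing towards the end.

Emit:
{"op": "drive_tool", "data": {"increments": [[0, 0, 0, 0, 0, 0.1, 0], [0, 0, 0, 0, 0, 0.18, 0], [0, 0, 0, 0, 0, 0.2, 0], [0, 0, 0, 0, 0, 0.2, 0], [0, 0, 0, 0, 0, 0.2, 0], [0, 0, 0, 0, 0, 0.2, 0], [0, 0, 0, 0, 0, 0.2, 0], [0, 0, 0, 0, 0, 0.15, 0], [0, 0, 0, 0, 0, 0.1, 0], [0, 0, 0, 0, 0, 0.05, 0]]}}

```text
time_s: 14.67
ee_pos: [0.5191, 0.2379, 0.0924]
ee_rot: [0.062, 0.998, 0.002, 0.002]
force: [-0.5, 1.1, -0.1]
gripper_width: 0.152
```

Run:
```python
from h import *
go([.519,.236,.090],.70+np.pi-1.05)
```

```text
t 14.67 pos [0.5191 0.2379 0.0924] yaw 3.0173 tilt [ 0.0032  0.0031 -1.    ] q [ 0.43  0.41 -0.19  0.97  0.    0.55] F [-0.5  1.1 -0.1] T [-0.09  0.05  0.15] w 0.152
tool shift total norm [-0.0004 -0.0064  0.0078]
turn total norm [0.0076 0.0048 0.4513]
```

Emit:
{"op": "drive_tool", "data": {"increments": [[0, 0, 0, 0, 0, 0.08, 0], [0, 0, 0, 0, 0, 0.1, 0], [0, 0, 0, 0, 0, 0.1, 0], [0, 0, 0, 0, 0, 0.08, 0], [0, 0, 0, 0, 0, 0.06, 0], [0, 0, 0, 0, 0, 0.03, 0], [0, 0, 0, 0, 0, 0.01, 0], [0, 0, 0, 0, 0, 0, 0], [0, 0, 0, 0, 0, 0, 0], [0, 0, 0, 0, 0, 0, 0]]}}

```text
time_s: 15.5
ee_pos: [0.519, 0.2378, 0.0924]
ee_rot: [0.18, 0.984, 0.001, 0.001]
force: [-0.3, 1.0, 0.3]
gripper_width: 0.15
```

Run:
```python
from h import *
go([.519,.236,.090],.70+np.pi-1.05)
```

```text
t 15.5 pos [0.519  0.2378 0.0924] yaw 2.7796 tilt [ 0.003   0.0025 -1.    ] q [ 0.43  0.41 -0.19  0.97  0.    0.79] F [-0.3  1.   0.3] T [-0.1   0.02  0.09] w 0.15
tool shift total norm [-0.0019 -0.0056  0.0078]
turn total norm [ 0.0068  0.004  -0.0239]
```

The tool has turned 1.062 rad, with about 0.1 N m against it. Next I'll check for creep and take a picture.

Run:
```python
from h import *
from rig import imaging
for i in range(8): imaging.read_camera("side")
f=carrier("c7");b=imaging.read_camera("side")["frame"][:,:,::-1]
go([.519,.236,.090],.70+np.pi-1.05)
o=np.zeros((600,800,3),np.uint8)
a=cv2.resize(f[155:230,170:345,::-1],None,fx=4.5,fy=4.5,interpolation=3);o[:a.shape[0],:a.shape[1]]=a[:,:800]
b=cv2.resize(b[165:225,200:270],None,fx=4,fy=4,interpolation=3);o[345:345+b.shape[0],:b.shape[1]]=b
cv2.imwrite("pics/v9.png",o)
g=[cv2.cvtColor(cv2.imread(f"pics/{n}.png"),6)[168:215,260:330].astype(np.float32) for n in("c6","c7")]
print("carrier px shift since c6",cv2.phaseCorrelate(*g))
```

```text
TCP track x,y [0.024  0.3141]
t 16.0 pos [0.5191 0.2378 0.0924] yaw 2.779 tilt [ 0.0031  0.0025 -1.    ] q [ 0.43  0.41 -0.19  0.97  0.    0.79] F [ 0.1  0.9 -0.1] T [-0.06  0.02  0.13] w 0.148
tool shift total norm [-0.0019 -0.0056  0.008 ]
turn total norm [ 0.0069  0.0041 -0.0252]
carrier px shift since c6 ((0.09773865470897647, 0.09745098206576941), 0.7603290472869519)
```

View pics/v9.png

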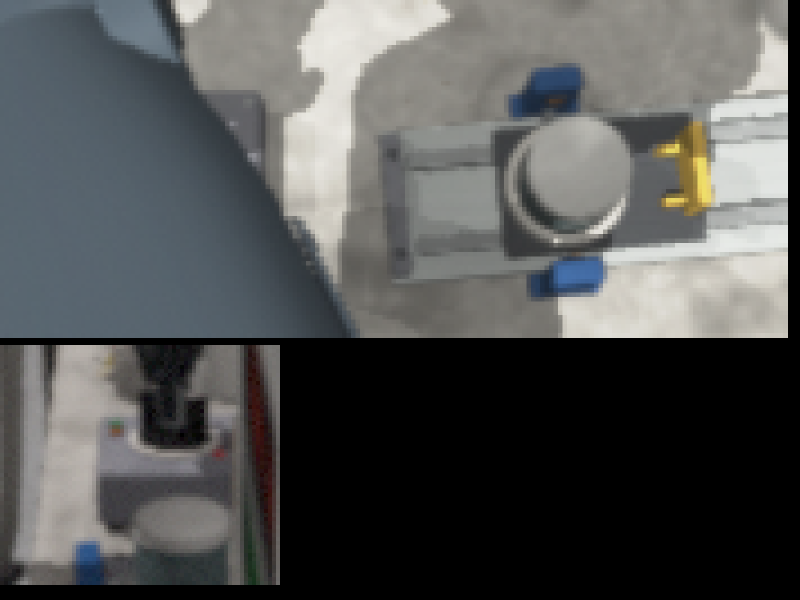

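The gripper holds still (1.063 rad) and the unit has not shifted. I'll check the carrier travel in numbers from the yellow plate and nest positions before handing in.

Run:
```python
from h import *
def yel(n):
    im=cv2.imread(f"pics/{n}.png");h=cv2.cvtColor(im,40)
    m=((h[...,0]>15)&(h[...,0]<32)&(h[...,1]>130)&(h[...,2]>60)).astype(np.uint8)
    m[:165]=0;m[225:]=0;m[:,:280]=0;m[:,364:]=0
    k,l,s,c=cv2.connectedComponentsWithStats(m);i=1+s[1:,4].argmax();return c[i],s[i]
P={n:yel(n) for n in("top0","c6","c7")}
for n,(c,s) in P.items():
    print(n,c.round(2),s,"y",[ray(c,.065).round(4),ray((s[0]+s[2]-.5,c[1]),.088).round(4)])
for a in("c6","c7"):print(a,"travel",np.linalg.norm(ray(P[a][0],.065)-ray(P["top0"][0],.065)).round(4))
# dark deck front edge (z .034) along the row of track axis
for n in("top0","c6","c7"):
    im=cv2.cvtColor(cv2.imread(f"pics/{n}.png"),6).astype(float)
    T=[]
    for x in(-.035,-.03,.03,.034):
        ys=np.arange(-.06,.16,.0005);uv=proj(place(tr,[[x,y,.034] for y in ys])).astype(np.float32)
        v=cv2.remap(im.astype(np.float32),uv[:,:1],uv[:,1:],1).ravel();v=cv2.GaussianBlur(v[None],(1,9),0).ravel() if 0 else v
        g=np.gradient(cv2.blur(v[None],(9,1)).ravel());T.append(round(float(ys[g.argmax()]),4))
    print(n,"deck front y",T)
```

```text
top0 [353.89 189.5 ] [346 180  14  20 148] y [array([ 0.5337, -0.2121,  0.065 ]), array([ 0.5297, -0.2222,  0.088 ])]
c6 [322.65 192.15] [316 183  11  19 124] y [array([ 0.5258, -0.1158,  0.065 ]), array([ 0.522 , -0.1226,  0.088 ])]
c7 [322.81 192.57] [316 183  12  20 129] y [array([ 0.5245, -0.1163,  0.065 ]), array([ 0.5207, -0.1255,  0.088 ])]
c6 travel 0.0966
c7 travel 0.0962
top0 deck front y [0.053, 0.049, -0.033, -0.036]
c6 deck front y [0.0895, 0.089, 0.0895, -0.001]
c7 deck front y [0.0495, 0.014, -0.003, -0.001]
```

Run:
```python
from h import *
def hc(j):
    Q=[[x,-.14+j+y,z] for x in(-.028,.028) for y in(-.005,.005) for z in(.036,.088)]
    h=cv2.convexHull(proj(place(tr,Q)).astype(np.float32));m=cv2.moments(h);return m["m10"]/m["m00"]
for j in(.092,.096,.1,.104):print(j,"plate centroid px shift",round(hc(0)-hc(j),2))
print("measured",353.89-322.65,353.89-322.81)
C=lambda x,y:((x-380+.5)/6.5-.5+305,(y-252+.5)/6.5-.5+170)
D=lambda x,y:((x+.5)/6.5-.5+230,(y+.5)/6.5-.5+155)
for a,b,n in((C(412,325),C(437,507),"start"),(D(327,178),D(340,368),"now")):
    print(n,"deck front track xy",sx(ray(a,.034)),sx(ray(b,.034)))
```

```text
0.092 plate centroid px shift 29.67
0.096 plate centroid px shift 30.97
0.1 plate centroid px shift 32.27
0.104 plate centroid px shift 33.57
measured 31.24000000000001 31.079999999999984
start deck front track xy [ 0.0452 -0.0088] [-0.0435 -0.0105]
now deck front track xy [0.0495 0.0842] [-0.0424  0.0872]
```

Run:
```python
from h import *
def circ(n,z,r,y0,a0,a1):
    im=cv2.cvtColor(cv2.imread(f"pics/{n}.png"),6).astype(np.float32)
    t=np.linspace(a0,a1,160);best=[]
    for x in np.arange(-.006,.0061,.0005):
        for y in np.arange(y0-.01,y0+.0101,.0005):
            v=[]
            for rr in(r-.0025,r+.0025):
                uv=proj(place(tr,np.c_[x+rr*np.cos(t),y+rr*np.sin(t),0*t+z])).astype(np.float32)
                v.append(cv2.remap(im,uv[:,:1],uv[:,1:],1).ravel())
            best.append((np.clip(v[0]-v[1],0,60).mean(),x,y))
    b=np.array(best);k=b[b[:,0]>b[:,0].max()*.985];return b[b[:,0].argmax()].round(4),k[:,1:].mean(0).round(4)
for n,j in(("top0",0),("c1",.032),("c2",.076),("c3",.088),("c6",.098),("c7",.098)):
    print(n,"lid",*circ(n,.116,.034,-.055+j,-np.pi,np.pi),"ring",*circ(n,.054,.042,-.055+j,np.pi*.5,np.pi*1.25))
```

```text
top0 lid [ 5.33145e+01  1.50000e-03 -5.30000e-02] [ 0.0016 -0.053 ] ring [ 5.49142e+01  1.50000e-03 -5.35000e-02] [ 0.0015 -0.0533]
c1 lid [ 4.47211e+01  0.00000e+00 -2.50000e-02] [ 0.0001 -0.0249] ring [ 5.78191e+01  2.00000e-03 -2.35000e-02] [ 0.0015 -0.0238]
c2 lid [4.75527e+01 5.00000e-04 2.10000e-02] [0.0005 0.0211] ring [5.91164e+01 1.00000e-03 2.20000e-02] [0.001  0.0219]
c3 lid [5.03094e+01 1.00000e-03 3.25000e-02] [0.001  0.0326] ring [5.924e+01 1.000e-03 3.350e-02] [0.0011 0.0335]
c6 lid [5.14752e+01 1.00000e-03 4.20000e-02] [0.0012 0.0419] ring [5.80812e+01 1.00000e-03 4.25000e-02] [0.001  0.0426]
c7 lid [4.11532e+01 1.50000e-03 4.15000e-02] [0.0017 0.0419] ring [5.52835e+01 5.00000e-04 4.25000e-02] [0.0008 0.0425]
```

Ring and lid fits put the travel at about 0.096. Between c3 and c6 the carrier moved exactly as far as the finger (9 mm). So it may be resting on the crest of the ridge instead of having snapped to 0.100. There is plenty of time, so I'll take the dial gently home, seat the carrier properly, then turn the dial again.

Emit:
{"op": "drive_tool", "data": {"increments": [[0, 0, 0, 0, 0, -0.15, 0], [0, 0, 0, 0, 0, -0.22, 0], [0, 0, 0, 0, 0, -0.22, 0], [0, 0, 0, 0, 0, -0.22, 0], [0, 0, 0, 0, 0, -0.22, 0], [0, 0, 0, 0, 0, -0.22, 0], [0, 0, 0, 0, 0, -0.22, 0], [0, 0, 0, 0, 0, -0.22, 0], [0, 0, 0, 0, 0, -0.22, 0], [0, 0, 0, 0, 0, -0.15, 0]]}}

```text
time_s: 16.83
ee_pos: [0.5191, 0.2384, 0.0924]
ee_rot: [-0.349, 0.937, 0.001, 0.002]
force: [-0.1, 1.3, 0.7]
gripper_width: 0.153
```

Run:
```python
from h import *
go([.519,.236,.20],.70+np.pi)
```

```text
t 16.83 pos [0.5191 0.2384 0.0924] yaw -2.4278 tilt [ 0.003   0.0042 -1.    ] q [ 0.43  0.41 -0.19  0.97  0.   -0.28] F [-0.1  1.3  0.7] T [ 0.26 -0.05 -0.87] w 0.153
tool shift total norm [ 0.0036 -0.0055 -0.3587]
turn total norm [0.0025 0.0099 0.0277]
```

Emit:
{"op": "drive_tool", "data": {"increments": [[0, 0, 0, 0, 0, 0.02, 0.2], [0, 0, 0, 0, 0, 0, 0.5], [0, 0, 0, 0, 0, 0, 0.5], [0, 0, 0, 0, 0, 0, 0.5], [0, 0, -0.03, 0, 0, 0, 0.5], [0, 0, -0.06, 0, 0, 0, 0.5], [0, 0, -0.1, 0, 0, 0, 0.5], [0, 0, -0.13, 0, 0, 0, 0.5], [0, 0, -0.13, 0, 0, 0, 0.3], [0, 0, -0.06, 0, 0, 0, 0]]}}

```text
time_s: 17.67
ee_pos: [0.5156, 0.2359, 0.2493]
ee_rot: [-0.339, 0.941, 0.001, -0.003]
force: [1.3, 0.4, -1.5]
gripper_width: 0.226
```

Emit:
{"op": "drive_tool", "data": {"increments": [[0, 0, 0, 0, 0, -0.23, 0], [0, 0, 0, 0, 0, -0.23, 0], [0, 0, 0, 0, 0, -0.23, 0], [0, 0, 0, 0, 0, -0.23, 0], [0, 0, 0, 0, 0, -0.23, 0], [0, 0, 0, 0, 0, -0.23, 0], [0, 0, 0, 0, 0, -0.23, 0], [0, 0, 0, 0, 0, -0.23, 0], [0, 0, 0, 0, 0, -0.05, 0], [0, 0, 0, 0, 0, 0, 0]]}}

```text
time_s: 18.5
ee_pos: [0.5179, 0.2365, 0.2665]
ee_rot: [0.742, -0.67, 0.002, -0.007]
force: [0.3, 0.5, 0.3]
gripper_width: 0.0
```

Run:
```python
from h import *
go(place(tr,[0,-.085,.24])[0],1.654-np.pi)
```

```text
t 18.5 pos [0.5179 0.2365 0.2665] yaw -1.4697 tilt [ 0.0122  0.0077 -0.9999] q [ 0.43  0.3   0.11  1.37  0.   -1.24] F [0.3 0.5 0.3] T [-0.02  0.01  0.01] w 0.0
tool shift total norm [1.3256 0.1    0.0787]
turn total norm [-0.0258  0.0131  0.0358]
```

Emit:
{"op": "drive_tool", "data": {"increments": [[0.06, 0.01, 0, -0.002, 0.001, 0.003, 0], [0.12, 0.01, 0, -0.002, 0.001, 0.003, 0], [0.13, 0.01, 0, -0.002, 0.001, 0.003, 0], [0.13, 0.01, 0, -0.002, 0.001, 0.003, 0], [0.13, 0.01, 0, -0.002, 0.001, 0.003, 0], [0.13, 0.01, 0, -0.002, 0.001, 0.003, 0], [0.13, 0.01, 0, -0.002, 0.001, 0.003, 0], [0.13, 0.01, 0, -0.002, 0.001, 0.003, 0], [0.13, 0.01, 0, -0.002, 0.001, 0.003, 0], [0.13, 0.01, 0, -0.002, 0.001, 0.003, 0]]}}

```text
time_s: 19.33
ee_pos: [0.5191, -0.1384, 0.2698]
ee_rot: [0.733, -0.68, 0.002, -0.005]
force: [0.9, 0.2, -0.8]
gripper_width: -0.001
```

Run:
```python
from h import *
go(place(tr,[0,-.085,.16])[0],1.654-np.pi)
```

```text
t 19.33 pos [ 0.5191 -0.1384  0.2698] yaw -1.4957 tilt [ 0.0097  0.004  -0.9999] q [-0.26  0.25  0.05  1.36  0.01 -1.91] F [ 0.9  0.2 -0.8] T [-0.03 -0.08 -0.01] w -0.001
tool shift total norm [ 0.0819 -0.0215  0.3659]
turn total norm [-0.02    0.0063 -0.0163]
```

Emit:
{"op": "drive_tool", "data": {"increments": [[0.02, -0.003, 0.02, -0.002, 0.001, -0.002, 0], [0.02, -0.003, 0.04, -0.002, 0.001, -0.002, 0], [0.015, -0.003, 0.06, -0.002, 0.001, -0.002, 0], [0.01, -0.003, 0.06, -0.002, 0.001, -0.002, 0], [0.005, -0.003, 0.06, -0.002, 0.001, -0.002, 0], [0, -0.003, 0.06, -0.002, 0, -0.002, 0], [0, 0, 0.04, -0.002, 0, -0.002, 0], [0, 0, 0.02, -0.002, 0, 0, 0], [0, 0, 0, 0, 0, 0, 0], [0, 0, 0, 0, 0, 0, 0]]}}

```text
time_s: 20.17
ee_pos: [0.5271, -0.1702, 0.1627]
ee_rot: [0.724, -0.69, 0.004, -0.002]
force: [0.3, -0.1, 0.1]
gripper_width: 0.004
```

Run:
```python
from h import *
go(place(tr,[0,-.085,.076])[0],1.654-np.pi);carrier("d0")
```

```text
t 20.17 pos [ 0.5271 -0.1702  0.1627] yaw -1.5222 tilt [ 0.008  -0.0033 -1.    ] q [-0.31  0.32 -0.12  1.12 -0.   -1.93] F [ 0.3 -0.1  0.1] T [ 0.02  0.05 -0.05] w 0.004
tool shift total norm [-0.0285 -0.0036  0.289 ]
turn total norm [-0.0156 -0.0076 -0.0692]
TCP track x,y [-0.002  -0.0932]
```

Emit:
{"op": "drive_tool", "data": {"increments": [[0, 0, 0.02, -0.002, -0.001, -0.008, 0], [0, 0, 0.03, -0.002, -0.001, -0.008, 0], [0, 0, 0.04, -0.002, -0.001, -0.008, 0], [0, 0, 0.04, -0.002, -0.001, -0.008, 0], [0, 0, 0.04, -0.002, -0.001, -0.008, 0], [-0.002, 0, 0.04, -0.001, -0.001, -0.008, 0], [-0.004, 0, 0.035, 0, 0, -0.008, 0], [-0.006, 0, 0.02, 0, 0, -0.005, 0], [-0.006, 0, 0.005, 0, 0, 0, 0], [-0.006, 0, 0, 0, 0, 0, 0]]}}

```text
time_s: 21.05
ee_pos: [0.5302, -0.1635, 0.08]
ee_rot: [0.735, -0.678, 0.005, -0.003]
force: [0.6, 0.4, -0.0]
gripper_width: 0.001
```

Run:
```python
from h import *
go(place(tr,[0,-.060,.077])[0],1.654-np.pi);carrier("d1")
```

```text
t 21.05 pos [ 0.5302 -0.1635  0.08  ] yaw -1.4895 tilt [ 0.0109 -0.0032 -0.9999] q [-0.3   0.39 -0.25  0.92  0.   -1.95] F [ 0.6  0.4 -0. ] T [ 0.03 -0.03 -0.04] w 0.001
tool shift total norm [-0.089   0.0058  0.0096]
turn total norm [-0.0212 -0.0082 -0.0039]
TCP track x,y [ 0.0016 -0.0864]
```

Emit:
{"op": "drive_tool", "data": {"increments": [[-0.006, 0, 0.003, -0.003, -0.001, 0, 0], [-0.01, 0, 0.003, -0.003, -0.001, 0, 0], [-0.01, 0, 0.003, -0.003, -0.001, 0, 0], [-0.01, 0, 0, -0.003, -0.001, 0, 0], [-0.01, 0, 0, -0.003, 0, 0, 0], [-0.01, 0, 0, -0.003, 0, 0, 0], [-0.01, 0, 0, 0, 0, 0, 0], [-0.006, 0, 0, 0, 0, 0, 0], [-0.003, 0, 0, 0, 0, 0, 0], [0, 0, 0, 0, 0, 0, 0]]}}

```text
time_s: 21.93
ee_pos: [0.53, -0.1382, 0.0801]
ee_rot: [0.736, -0.677, 0.003, -0.001]
force: [0.7, -0.1, -0.6]
gripper_width: 0.001
```

Run:
```python
from h import *
go(place(tr,[0,-.055,.077])[0],1.654-np.pi);carrier("d2")
```

```text
t 21.93 pos [ 0.53   -0.1382  0.0801] yaw -1.4887 tilt [ 0.0055 -0.0029 -1.    ] q [-0.25  0.38 -0.26  0.92 -0.   -1.91] F [ 0.7 -0.1 -0.6] T [0.01 0.02 0.  ] w 0.001
tool shift total norm [-0.0216  0.0117  0.0101]
turn total norm [-0.0104 -0.0068 -0.0022]
TCP track x,y [ 0.0035 -0.0616]
```

Emit:
{"op": "drive_tool", "data": {"increments": [[-0.004, 0, 0, 0, 0, 0, 0], [-0.004, 0, 0, 0, 0, 0, 0], [-0.004, 0, 0, 0, 0, 0, 0], [-0.003, 0, 0, 0, 0, 0, 0], [-0.003, 0, 0, 0, 0, 0, 0], [0, 0, 0, 0, 0, 0, 0], [0, 0, 0, 0, 0, 0, 0], [0, 0, 0, 0, 0, 0, 0], [0, 0, 0, 0, 0, 0, 0], [0, 0, 0, 0, 0, 0, 0]]}}

```text
time_s: 22.82
ee_pos: [0.5295, -0.1328, 0.08]
ee_rot: [0.735, -0.678, 0.003, -0.001]
force: [-0.1, 0.3, 0.3]
gripper_width: -0.004
```

```bash
cat >> h.py <<'E'
def circ(n,z,r,y0,a0,a1):
    im=cv2.cvtColor(cv2.imread(f"pics/{n}.png"),6).astype(np.float32)
    t=np.linspace(a0,a1,160);best=[]
    for x in np.arange(-.004,.0061,.0005):
        for y in np.arange(y0-.01,y0+.0101,.0005):
            v=[]
            for rr in(r-.0025,r+.0025):
                uv=proj(place(tr,np.c_[x+rr*np.cos(t),y+rr*np.sin(t),0*t+z])).astype(np.float32)
                v.append(cv2.remap(im,uv[:,:1],uv[:,1:],1).ravel())
            best.append((np.clip(v[0]-v[1],0,60).mean(),x,y))
    b=np.array(best);k=b[b[:,0]>b[:,0].max()*.985];return k[:,1:].mean(0).round(4)
def nest(n):print(n,"lid",circ(n,.116,.034,.043,-np.pi,np.pi),"ring",circ(n,.054,.042,.043,np.pi*.5,np.pi*1.25))
E
python3 - <<'E'
from h import *
go(place(tr,[0,-.055,.077])[0],1.654-np.pi);carrier("d3")
for n in("d0","d2","d3"):nest(n)
E
```

```text
t 22.82 pos [ 0.5295 -0.1328  0.08  ] yaw -1.4894 tilt [ 0.0055 -0.0031 -1.    ] q [-0.24  0.38 -0.27  0.91 -0.   -1.9 ] F [-0.1  0.3  0.3] T [-0.04  0.04  0.01] w -0.004
tool shift total norm [-0.0036  0.0115  0.0099]
turn total norm [-0.0105 -0.0071 -0.0036]
TCP track x,y [ 0.0034 -0.0561]
d0 lid [0.0012 0.0415] ring [0.001  0.0426]
d2 lid [0.0012 0.0416] ring [0.0008 0.0426]
d3 lid [0.0008 0.0444] ring [0.0008 0.0454]
```

The carrier moved on another 2.8 mm with almost no resistance, so it had not been fully seated. One more small nudge should show whether it meets the well's resistance.

Emit:
{"op": "drive_tool", "data": {"increments": [[-0.003, 0, 0, 0, 0, 0, 0], [-0.003, 0, 0, 0, 0, 0, 0], [0, 0, 0, 0, 0, 0, 0], [0, 0, 0, 0, 0, 0, 0], [0, 0, 0, 0, 0, 0, 0], [0, 0, 0, 0, 0, 0, 0], [0, 0, 0, 0, 0, 0, 0], [0, 0, 0, 0, 0, 0, 0], [0, 0, 0, 0, 0, 0, 0], [0, 0, 0, 0, 0, 0, 0]]}}

```text
time_s: 23.7
ee_pos: [0.5293, -0.1312, 0.08]
ee_rot: [0.735, -0.678, 0.003, -0.001]
force: [0.2, -0.9, -0.2]
gripper_width: 0.0
```

Run:
```python
from h import *
go(place(tr,[0,-.055,.077])[0],1.654-np.pi);carrier("d4");nest("d4")
```

```text
t 23.7 pos [ 0.5293 -0.1312  0.08  ] yaw -1.4897 tilt [ 0.0055 -0.0036 -1.    ] q [-0.24  0.38 -0.27  0.91 -0.   -1.89] F [ 0.2 -0.9 -0.2] T [-0.1   0.    0.05] w 0.0
tool shift total norm [0.002  0.0116 0.0099]
turn total norm [-0.0104 -0.008  -0.0042]
TCP track x,y [ 0.0034 -0.0544]
d4 lid [0.0008 0.0451] ring [0.0007 0.0462]
```

The ring now reads a travel of 0.0995 and lines up with the posts' centre line. It is seated, so I'll back off and return to the dial.

Emit:
{"op": "drive_tool", "data": {"increments": [[0.01, 0, 0, 0, 0, 0, 0], [0.02, 0, 0, 0, 0, 0, 0], [0.04, 0, 0, 0, 0, 0, 0], [0.04, 0, -0.02, 0, 0, 0, 0], [0.02, 0, -0.06, 0, 0, 0, 0], [0, 0, -0.1, 0, 0, 0, 0], [0, 0, -0.13, 0, 0, 0, 0], [0, 0, -0.13, 0, 0, 0, 0], [0, 0, -0.08, 0, 0, 0, 0], [0, 0, 0, 0, 0, 0, 0]]}}

```text
time_s: 24.58
ee_pos: [0.53, -0.1798, 0.2434]
ee_rot: [0.734, -0.679, 0.001, 0.001]
force: [0.3, -0.6, 0.0]
gripper_width: -0.001
```

Emit:
{"op": "drive_tool", "data": {"increments": [[-0.06, 0, 0, 0, 0, 0, 0], [-0.12, 0, 0, 0, 0, 0, 0], [-0.13, 0, 0, 0, 0, 0, 0], [-0.13, 0, 0, 0, 0, 0, 0], [-0.13, 0, 0, 0, 0, 0, 0], [-0.13, 0, 0, 0, 0, 0, 0], [-0.13, 0, 0, 0, 0, 0, 0], [-0.13, 0, 0, 0, 0, 0, 0.5], [-0.13, 0, 0, 0, 0, 0, 0.5], [-0.13, 0, 0, 0, 0, 0, 0.5]]}}

```text
time_s: 25.42
ee_pos: [0.5078, 0.1814, 0.2441]
ee_rot: [0.727, -0.687, 0.007, -0.001]
force: [1.0, 1.5, 0.9]
gripper_width: 0.42
```

Emit:
{"op": "drive_tool", "data": {"increments": [[0, 0, 0, 0, 0, 0.2, 0.5], [0, 0, 0, 0, 0, 0.24, 0.5], [0, 0, 0, 0, 0, 0.24, 0.5], [0, 0, 0, 0, 0, 0.24, 0.5], [0, 0, 0, 0, 0, 0.24, 0.5], [0, 0, 0, 0, 0, 0.24, 0.5], [0, 0, 0, 0, 0, 0.24, 0.5], [0, 0, 0, 0, 0, 0.2, 0.5], [0, 0, 0, 0, 0, 0, 0.5], [0, 0, 0, 0, 0, 0, 0.5]]}}

```text
time_s: 26.25
ee_pos: [0.5113, 0.1834, 0.2418]
ee_rot: [-0.331, 0.943, -0.005, 0.002]
force: [-0.4, 0.5, 0.6]
gripper_width: 0.499
```

Run:
```python
from h import *
go([.519,.2375,.16],.69+np.pi);carrier("d5");nest("d5")
```

```text
t 26.25 pos [0.5113 0.1834 0.2418] yaw -2.4658 tilt [ 0.0077 -0.0082 -0.9999] q [ 0.35  0.27  0.01  1.3  -0.01 -0.33] F [-0.4  0.5  0.6] T [-0.04  0.   -0.  ] w 0.499
tool shift total norm [-0.1325  0.1275  0.2714]
turn total norm [-0.0224  0.0015 -0.0284]
TCP track x,y [0.0118 0.2606]
d5 lid [0.0008 0.0453] ring [0.0008 0.0465]
```

Emit:
{"op": "drive_tool", "data": {"increments": [[-0.014, 0.014, 0.01, -0.002, 0, -0.003, 0.5], [-0.018, 0.017, 0.02, -0.002, 0, -0.003, 0.5], [-0.018, 0.017, 0.03, -0.002, 0, -0.003, 0.5], [-0.018, 0.017, 0.04, -0.002, 0, -0.003, 0.5], [-0.018, 0.017, 0.04, -0.002, 0, -0.003, 0.5], [-0.018, 0.017, 0.04, -0.002, 0, -0.003, 0.5], [-0.016, 0.016, 0.04, -0.002, 0, -0.003, 0.5], [-0.006, 0.006, 0.03, -0.002, 0, -0.003, 0.5], [0, 0, 0.02, 0, 0, 0, 0.5], [0, 0, 0, 0, 0, 0, 0.5]]}}

```text
time_s: 27.13
ee_pos: [0.518, 0.2418, 0.1508]
ee_rot: [-0.345, 0.939, -0.001, -0.0]
force: [-0.3, -0.6, 0.5]
gripper_width: 0.502
```

Run:
```python
from h import *
go([.519,.2375,.091],.69+np.pi)
```

```text
t 27.13 pos [0.518  0.2418 0.1508] yaw -2.437 tilt [ 1.0e-04 -1.9e-03 -1.0e+00] q [ 0.44  0.37 -0.09  1.12 -0.   -0.27] F [-0.3 -0.6  0.5] T [ 0.02 -0.04  0.01] w 0.502
tool shift total norm [ 0.0063 -0.0127  0.1992]
turn total norm [-0.0029 -0.0023  0.0291]
```

Emit:
{"op": "drive_tool", "data": {"increments": [[0.001, -0.002, 0.01, 0, 0, 0.004, 0.5], [0.001, -0.002, 0.02, 0, 0, 0.004, 0.5], [0.001, -0.002, 0.03, 0, 0, 0.004, 0.5], [0.001, -0.002, 0.035, 0, 0, 0.004, 0.5], [0.001, -0.002, 0.035, 0, 0, 0.004, 0.5], [0.001, -0.002, 0.03, 0, 0, 0.004, 0.5], [0, 0, 0.02, 0, 0, 0, 0.5], [0, 0, 0.015, 0, 0, 0, 0.5], [0, 0, 0.005, 0, 0, 0, 0.5], [0, 0, 0, 0, 0, 0, 0.5]]}}

```text
time_s: 27.97
ee_pos: [0.5202, 0.236, 0.0872]
ee_rot: [-0.338, 0.941, -0.001, 0.002]
force: [-0.0, 0.2, 1.2]
gripper_width: 0.499
```

Run:
```python
from h import *
go([.519,.2375,.091],.69+np.pi)
```

```text
t 27.97 pos [0.5202 0.236  0.0872] yaw -2.4517 tilt [ 3.5e-03 -7.0e-04 -1.0e+00] q [ 0.43  0.41 -0.19  0.96 -0.   -0.26] F [-0.   0.2  1.2] T [-0.02  0.03  0.04] w 0.499
tool shift total norm [-0.      0.0063 -0.0128]
turn total norm [-0.0055  0.0044 -0.0002]
```

Emit:
{"op": "drive_tool", "data": {"increments": [[0, 0.003, -0.006, 0, 0, 0, 0.5], [0, 0.003, -0.006, 0, 0, 0, 0.5], [0, 0, 0, 0, 0, 0, 0.5], [0, 0, 0, 0, 0, 0, 0.4], [0, 0, 0, 0, 0, 0, 0.3], [0, 0, 0, 0, 0, 0, 0.2], [0, 0, 0, 0, 0, 0, 0], [0, 0, 0, 0, 0, 0, 0], [0, 0, 0, 0, 0, 0, 0], [0, 0, 0, 0, 0, 0, 0]]}}

```text
time_s: 28.8
ee_pos: [0.5196, 0.2389, 0.0934]
ee_rot: [-0.338, 0.941, -0.0, 0.003]
force: [-0.0, 0.5, 1.9]
gripper_width: 0.151
```

Run:
```python
from h import *
go([.519,.2375,.091],.69+np.pi)
```

```text
t 28.8 pos [0.5196 0.2389 0.0934] yaw -2.4511 tilt [ 0.006   0.0018 -1.    ] q [ 0.43  0.41 -0.19  0.97 -0.   -0.26] F [-0.   0.5  1.9] T [ 0.09  0.14 -0.11] w 0.151
tool shift total norm [ 0.0044 -0.0023  0.008 ]
turn total norm [-0.0048  0.0116  0.0011]
```

Emit:
{"op": "drive_tool", "data": {"increments": [[0, 0, 0, 0, 0, 0.1, 0], [0, 0, 0, 0, 0, 0.18, 0], [0, 0, 0, 0, 0, 0.2, 0], [0, 0, 0, 0, 0, 0.2, 0], [0, 0, 0, 0, 0, 0.2, 0], [0, 0, 0, 0, 0, 0.2, 0], [0, 0, 0, 0, 0, 0.2, 0], [0, 0, 0, 0, 0, 0.15, 0], [0, 0, 0, 0, 0, 0.1, 0], [0, 0, 0, 0, 0, 0.05, 0]]}}

```text
time_s: 29.63
ee_pos: [0.5197, 0.2378, 0.0934]
ee_rot: [0.068, 0.998, -0.0, 0.003]
force: [-0.9, 0.6, 0.8]
gripper_width: 0.15
```

Emit:
{"op": "drive_tool", "data": {"increments": [[0, 0, 0, 0, 0, 0.08, 0], [0, 0, 0, 0, 0, 0.1, 0], [0, 0, 0, 0, 0, 0.1, 0], [0, 0, 0, 0, 0, 0.08, 0], [0, 0, 0, 0, 0, 0.05, 0], [0, 0, 0, 0, 0, 0.02, 0], [0, 0, 0, 0, 0, 0.005, 0], [0, 0, 0, 0, 0, 0, 0], [0, 0, 0, 0, 0, 0, 0], [0, 0, 0, 0, 0, 0, 0]]}}

```text
time_s: 30.47
ee_pos: [0.5197, 0.2376, 0.0934]
ee_rot: [0.18, 0.984, -0.0, 0.003]
force: [-1.5, 1.7, 0.4]
gripper_width: 0.152
```

Run:
```python
from h import *
from rig import imaging
go([.519,.2375,.091],2.781)
for i in range(10): imaging.read_camera("side")
f=carrier("d6");go([.519,.2375,.091],2.781);nest("d6")
b=imaging.read_camera("side")["frame"][:,:,::-1]
o=np.zeros((600,800,3),np.uint8)
a=cv2.resize(f[155:225,170:345,::-1],None,fx=4.5,fy=4.5,interpolation=3);o[:a.shape[0],:a.shape[1]]=a
b=cv2.resize(b[165:225,200:270],None,fx=4.4,fy=4.4,interpolation=3);o[330:330+b.shape[0],:b.shape[1]]=b
cv2.imwrite("pics/v10.png",o)
```

```text
t 30.47 pos [0.5197 0.2376 0.0934] yaw 2.7786 tilt [ 0.0058 -0.0013 -1.    ] q [ 0.43  0.41 -0.19  0.97 -0.    0.79] F [-1.5  1.7  0.4] T [-0.02  0.19  0.11] w 0.152
tool shift total norm [ 0.002  -0.0011  0.008 ]
turn total norm [ 0.0017  0.0117 -0.0047]
TCP track x,y [0.0246 0.3139]
t 31.02 pos [0.5196 0.2376 0.0934] yaw 2.778 tilt [ 0.0058 -0.0014 -1.    ] q [ 0.43  0.41 -0.19  0.97 -0.    0.79] F [-0.6  1.  -0.5] T [0.07 0.2  0.13] w 0.149
tool shift total norm [ 0.002 -0.001  0.008]
turn total norm [ 0.0016  0.0117 -0.0059]
d6 lid [0.0014 0.0456] ring [0.0006 0.0462]
```

View pics/v10.png

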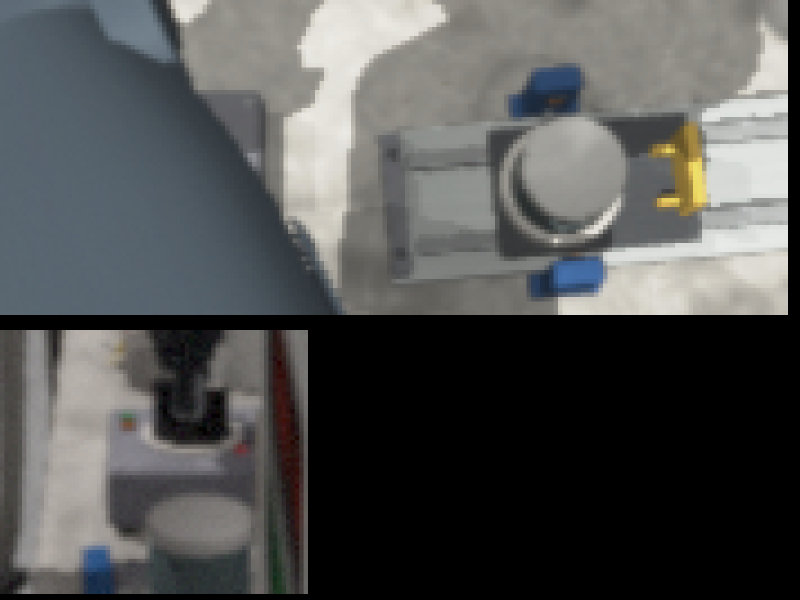

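The tin is upright in the nest at (575,165), between the posts. The gripper is still on the bar, holding steady at 1.05 rad against about 0.12 N m. Handing in.

```bash
python3 -c "
from rig import close_job
print(close_job())"
```

```text
the job is handed in; nothing more can be done
None
```

The job is handed in at about 31 s. The carrier is at the test station with the tin upright, and the gripper is holding the dial at the third click.

- **Carrier:** My first push left it about 4 mm short, at roughly 0.096 m, which I only noticed after turning the dial. I took the dial back home, nudged the carrier on, and turned the dial again. Before handing in, the nest ring measured about 0.0995 m of travel and lined up with the sensor posts. The lid fit disagreed slightly, at about 0.0985 m. I never felt a clear snap in the force readings, so the images are my only evidence that it is seated.
- **Dial:** The tool turned about 1.05 rad clockwise from where it first gripped the bar. It held still for the last half second I watched, against about 0.12 N m, which is what the spring should give at the third click. The dots themselves were hidden under the arm, so I could not check the position by eye.
- **Other things:** I moved nothing else on purpose, and the measured forces stayed below about 9 N at every check. I did not check the spare tin or the tally counter in a last picture.

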